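Re-sort the furniture feet in the stacking frame and close it with the next tier

ROBOT

A 6-joint arm with a two-finger parallel gripper is mounted at the origin on the work surface. World frame = base frame: x ahead of the robot, y to its left, z up, the work surface at z = 0. Lengths are in m, angles in degrees, forces in N, time in s.
With the tool pointing down it reaches from about 0.4 to 0.825 m from the base axis. Payload 7 kg.
Tool frame: the origin (TCP) lies on the mounting face of the last link; the fingertips stand 178 mm ahead of it and the grasp point (between the pads) lies 159 mm ahead of it; z points along the fingers, y is the direction in which the jaws open and shut (so a half turn about z gives the same grasp; the last joint's range is limited). The gripper opens to 88 mm and grips with 3 to 60 N. Pads are 19 mm wide; open, the fingers measure 130 mm over their backs; the gripper's body (78 mm by 193 mm) begins 47 mm behind the grasp point.
Start: joints at [-52.076, 20.546, 0.682, 0, -70.136, -16.507], TCP at [0.246, -0.628, 0.405] pointing down, gripper open.
Joint ranges: [-176.03, 176.03], [-82.01, 121.73], [-58.28, 71.71], [-173.87, 95.51], [-174.79, -0.11], [-173.66, 173.66]. Speed limits (degrees/s): [136.94, 136.94, 172.46, 180, 180, 180].

INTERFACE

Orientations are given as [roll, pitch, yaw] about the fixed x, y, z axes, in that order (R = Rz(yaw) Ry(pitch) Rx(roll)).
In Python, from plant import r gives the robot as it stands. The module is installed in compiled form; this text tells all that it offers.
- The arm moves only by the tool carry_out, never from a script. Its argument "plan" is a list of rows, each a list of 3 entries, a list of its own where there are three numbers: the shift along the tool's x, y, z in m, then the turn, a rotation vector about the tool's x, y, z in degrees, then the closure in counts, from 0 (fully open) to 255 (shut). In form: [[[x, y, z], [ax, ay, az], hand], ...]. A call has 1 to 12 rows; each row shifts and turns the commanded pose from where the row before left it, along the tool's axes as they then stand; what a row does not reach is not made up. A row lasts 1/12 s, in which the tool goes at most 41.7 mm and 7.16 degrees, less where a joint would pass 70% of its speed; a pose out of reach is approached as far as the arm can. A call is refused whole if a number of a shift passes 0.0417 or a number of a turn 7.16, either way. A call with a gripper value outside its range is refused whole. The fingers move at their own pace and stop on an object; "grip_force" is the grip in N (left out, the last holds). Time passes only in rows, so rows that do not move let the fingers close. It gives the time, the measured TCP pose, the force and the opening at its end, in the units of the state.
- r.get_state(): the state, without advancing time (a new reading comes with each control period).
- r.capture(name): name is "scene" or "side" or "wrist"; returns the picture (400x640x3 uint8, red, green, blue); there is no depth.
- r.get_calibration(name): a dict with "K" (3x3 intrinsics, pixels), "D" ([k1, k2, p1, p2, k3] as OpenCV has them; the pictures are not rectified), "rvec" (rotation vector, rad) and "tvec" (3), from world to camera coordinates, as OpenCV has them. Camera axes: x right, y down, z forward; pixel columns grow to the right and rows downward; lengths in m; the calibration is good to about 2 mm. A picture is of the moment at which its call begins: read the wrist's pose just before it. get_calibration takes no time and is no camera call; for the wrist camera it gives the pose at the moment of the call.
- r.close_job(): hands the job in, once; it reports no verdict.
The state is a dict: "time_s": time; "joints": joint angles; "qd": joint speeds; "joint_torque": joint torques, N m; "tcp_pos": TCP position; "eef_rot": TCP orientation; "contact_force": force on the tool from outside, world axes, zero at the start; "moment": the same for the moment, N m; "gripper_width": finger opening in m.
Only numpy, scipy, OpenCV 4.12 (cv2) and the standard library are available. Lean on these libraries where they do the work, as an engineer would, in place of code of your own. Each camera call takes 0.05 s, during which the arm holds its last target. There are 200 camera calls.

TASK

The three wooden furniture feet in the lower stacking frame stand on each other's rubber pads: move them so that each stands upright and centred on the pad of its own shape, the oblong one lengthways along its pad; the cork mat is free for setting one down on the way. Only then set the upper frame on the lower one, with all four posts fully down in the corner cups and the feet still in their places below. Leave the glue bottle standing where it is.

Things in the scene. Friction and masses are not known exactly. Their poses are not given: they have to be found in the camera images.
- lower_frame: Lower frame, fixed on the bench: plywood deck 310 (x) x 98 (y) mm, top 20 mm up; four square steel corner cups at x +-135, y +-65 mm, 30 mm outside, 22 inside, floor 4 mm and rim 28 mm above the bench. Origin: centre of underside, at bench level; x along its length.
- upper_frame: Loose frame on 4 round posts (14 mm, tip tapered to 8, at x +-135, y +-65 mm), 0.55 kg. Slatted deck 300x154 mm, 78-90 mm up. Handle at centre: dark bar along x, 124 long, 20 wide, 112-130 mm up, on blocks at x +-50; deck open under its middle (76 along x, 106 along y). Origin: centre, at post feet; z up, x lengthways. Fits either way round; seated, origin is 4 mm above the lower frame's.
- round_foot: Round foot, 46 mm in diameter, collar 52 mm over the lowest 9 mm. Beech, wood 40 mm tall; steel disc and stud on top reach 48 mm: grip the wooden sides. About 90 g. Origin: centre of underside, z up. Starts on the square pad.
- square_foot: Square foot, 44 x 44 mm, axes square to its sides. Beech, wood 40 mm tall; steel disc and stud on top reach 48 mm: grip the wooden sides. About 90 g. Origin: centre of underside, z up. Starts on the oblong pad.
- oblong_foot: Oblong foot, 70 (x) x 30 (y) mm. Beech, wood 40 mm tall; steel disc and stud on top reach 48 mm: grip the wooden sides. About 90 g. Origin: centre of underside, z up. Starts on the round pad.
- round_pad: Round pad, 84 mm in diameter. Grey rubber, 4 mm thick, fixed on the lower frame's deck. Origin: centre of underside. The pads form a row along the lower frame's x axis, 100 mm apart, their order changing between starts; pad x = lower frame x.
- square_pad: Square pad, 76 x 76 mm. Grey rubber, 4 mm thick, fixed on the lower frame's deck. Origin: centre of underside. The pads form a row along the lower frame's x axis, 100 mm apart, their order changing between starts; pad x = lower frame x.
- oblong_pad: Oblong pad, 100 (x) x 60 (y) mm. Grey rubber, 4 mm thick, fixed on the lower frame's deck. Origin: centre of underside. The pads form a row along the lower frame's x axis, 100 mm apart, their order changing between starts; pad x = lower frame x.
- mat: Free spot: an empty cork mat 110 x 110 mm, 4 mm thick, fixed on the bench between the two frames; origin at the centre of its underside.
- glue_bottle: White glue bottle with a green cap, 60 mm in diameter, 170 mm tall, standing loose on the bench off to the robot's right. Origin at the centre of its underside. A bystander: not to be disturbed.
Mind the look-alikes: they are no part of the job. What is shaped like the square_foot but green or yellow is not meant.

How it is judged (in metres and radians):
On the way, in this order (a step that is already met when the one before it is completed fails the run):
1. each foot stands upright on the pad of its own shape, the upper frame not yet on the lower one (horizontal distance between round_foot and round_pad below 0.015 m and z of round_foot in the frame of round_pad below 0.01 m and angle between each of round_foot, square_foot, oblong_foot's own z axis and vertical below 0.1 rad and horizontal distance between square_foot and square_pad below 0.015 m and z of square_foot in the frame of square_pad below 0.01 m and horizontal distance between oblong_foot and oblong_pad below 0.015 m and z of oblong_foot in the frame of oblong_pad below 0.01 m and angle between the x axis of oblong_foot and the x axis of oblong_pad, either way round below 0.3 rad and linear speed of each of round_foot, square_foot, oblong_foot below 0.02 m/s and horizontal distance between upper_frame and lower_frame above 0.06 m), for 0.1 s.
2. the upper frame's four posts are down in the cups of the lower frame (horizontal distance between upper_frame and lower_frame below 0.01 m and z of upper_frame in the frame of lower_frame below 0.009 m and angle between the x axis of upper_frame and the x axis of lower_frame, either way round below 0.08 rad and angle between upper_frame's own z axis and vertical below 0.05 rad), for 0.2 s.
At the end, for the whole second after the job is handed in: Each foot upright on its own pad: centre within 15 mm, tilt 0.1 rad, oblong foot's length within 0.3 rad of its pad's. Upper frame's origin within 9 mm above and 10 mm beside the lower's, level to 0.05 rad, lengthways to 0.08 rad. All released and at rest (all of step 2 and horizontal distance between round_foot and round_pad below 0.015 m and z of round_foot in the frame of round_pad below 0.01 m and angle between each of round_foot, square_foot, oblong_foot's own z axis and vertical below 0.1 rad and horizontal distance between square_foot and square_pad below 0.015 m and z of square_foot in the frame of square_pad below 0.01 m and horizontal distance between oblong_foot and oblong_pad below 0.015 m and z of oblong_foot in the frame of oblong_pad below 0.01 m and angle between the x axis of oblong_foot and the x axis of oblong_pad, either way round below 0.3 rad and linear speed of each of upper_frame, round_foot, square_foot, oblong_foot below 0.02 m/s); the robot touches nothing.
It fails at once if the glue bottle is knocked over or moved by more than 30 mm (distance of glue_bottle from where it was at the start of the episode above 0.03 m or angle between glue_bottle's own z axis and vertical above 0.4 rad).
It also fails if it takes over 138 s, if anything falls off the work surface, if the arm or the gripper's body presses on something with over 40 N, if the wrist force passes 120 N, or if a joint passes its speed limit or range.

## Working session

There is one attempt and no reset: what is moved stays moved. The work goes in short steps, Python scripts to look and compute and a tool call to move; the robot and the scene stay as the last step left them, time stands still between calls to the robot, and variables do not carry over. Pictures are saved under pics/ and viewed, about 12 in all and at most 16, crops included, and the job is handed in when it is done.

Besides the shell and the picture viewer there is one more tool, called after ">>>" by a JSON object that holds its "name" and its "arguments". carry_out: Moves the arm, as the interface text tells. Its arguments: {"type":"object","properties":{"plan":{"type":"array","items":{"type":"array"}},"grip_force":{"type":"number"}},"required":["plan"]}

```bash
mkdir -p pics
cat > h.py <<'E'
import numpy as np, cv2
from plant import r
def snap(n,f):
    c=r.get_calibration(n); im=np.array(r.capture(n)); cv2.imwrite(f'pics/{f}.png',im[:,:,::-1]); return im,c
def ray(c,uv):
    K,D=np.array(c['K'],float),np.array(c['D'],float)
    R=cv2.Rodrigues(np.array(c['rvec'],float))[0]; t=np.array(c['tvec'],float).ravel()
    p=cv2.undistortPoints(np.array(uv,float).reshape(-1,1,2),K,D).reshape(-1,2)
    d=np.c_[p,np.ones(len(p))]@R; return -R.T@t,d
def plane(c,uv,z):
    o,d=ray(c,uv); return o+d*((z-o[2])/d[:,2])[:,None]
def proj(c,P):
    return cv2.projectPoints(np.array(P,float).reshape(-1,1,3),np.array(c['rvec'],float),np.array(c['tvec'],float),np.array(c['K'],float),np.array(c['D'],float))[0].reshape(-1,2)
E
python3 - <<'E'
from h import *
for n in('scene','side','wrist'):
    im,c=snap(n,n+'0'); o,_=ray(c,[320,200]); print(n,o.round(3),np.array(c['K'])[0,0])
s=r.get_state();print(s)
E
```

```text
scene [ 1.311 -0.14   0.911] 501.81637308472057
side [0.109 0.567 0.865] 437.66982770311756
wrist [ 0.181 -0.654  0.384] 330.3041314920879
{'time_s': 0.15, 'joints': array([-5.20765299e+01,  2.05811943e+01,  6.46084295e-01, -1.48836141e-02,
       -7.01357008e+01, -1.65073158e+01]), 'qd': array([-0.00084022, -0.04735759,  0.16867366, -0.02569759, -0.01813651,
       -0.02116283]), 'joint_torque': array([-9.63805578e-04, -5.83276463e+01,  2.93293905e+01,  7.00122535e+00,
        8.81595566e-03, -1.03563523e-04]), 'tcp_pos': array([ 0.24641657, -0.62825781,  0.40394813]), 'eef_rot': array([ 1.79928132e+02, -6.70508637e-03, -1.58588908e+02]), 'contact_force': array([-0.01264452, -0.27161997,  0.20543519]), 'moment': array([-0.08298829,  0.00273694,  0.00848798]), 'gripper_width': 0.08760802340679526}
```

View pics/scene0.png

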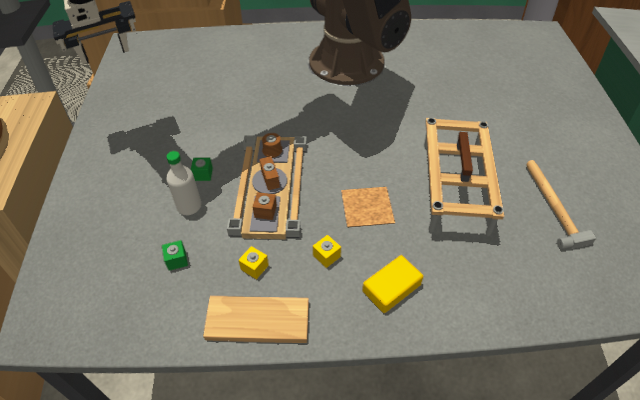

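View pics/side0.png

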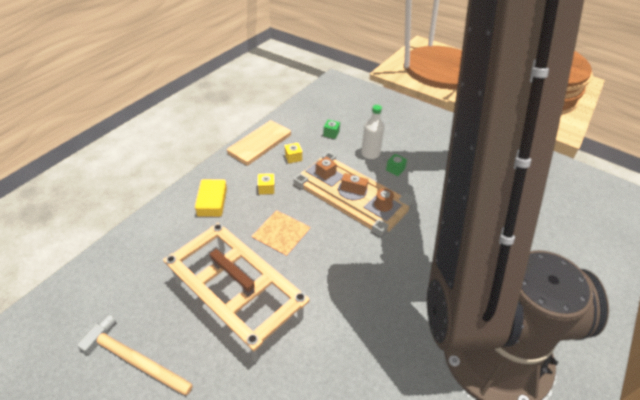

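Scene view: the lower frame is at about (268,188), with brown feet at (272,145), (270,172) and (264,205). The upper frame is at (465,168), the mat at (368,207) and the bottle at (185,190).
Possible look-alikes for square_foot are green (202,168), green (175,255), yellow (253,262) and yellow (327,250). The one I want is the brown foot at (264,205). A close crop will check that.

Run:
```python
from h import *
im=cv2.imread('pics/scene0.png')
a=cv2.resize(im[120:250,215:325],None,fx=4.5,fy=4.5,interpolation=cv2.INTER_CUBIC)
cv2.imwrite('pics/crop1.png',a)
b=cv2.resize(im[105:230,335:510],None,fx=4.5,fy=4.5,interpolation=cv2.INTER_CUBIC)
cv2.imwrite('pics/crop2.png',b)
c=r.get_calibration('scene')
print(plane(c,[[265,200],[270,168],[271,141]],.072), plane(c,[[343,190],[392,188],[396,224],[346,228]],.004))
```

```text
[[ 0.60993317 -0.23049736  0.072     ]
 [ 0.51473773 -0.22099296  0.072     ]
 [ 0.4249668  -0.220012    0.072     ]] [[ 0.53225264 -0.05218954  0.004     ]
 [ 0.53235302  0.06591212  0.004     ]
 [ 0.6401917   0.05973787  0.004     ]
 [ 0.64495299 -0.05435975  0.004     ]]
```

View pics/crop1.png

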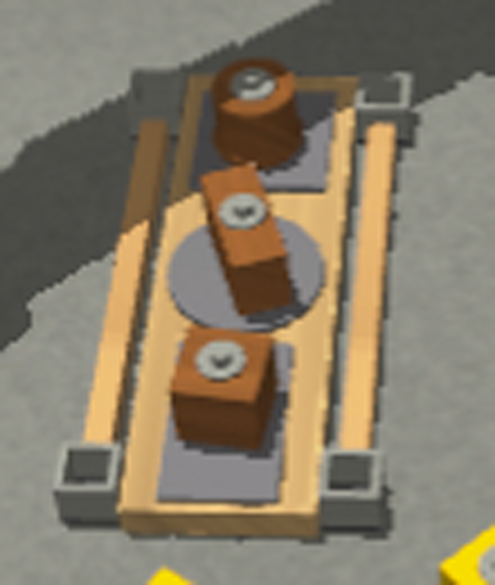

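View pics/crop2.png

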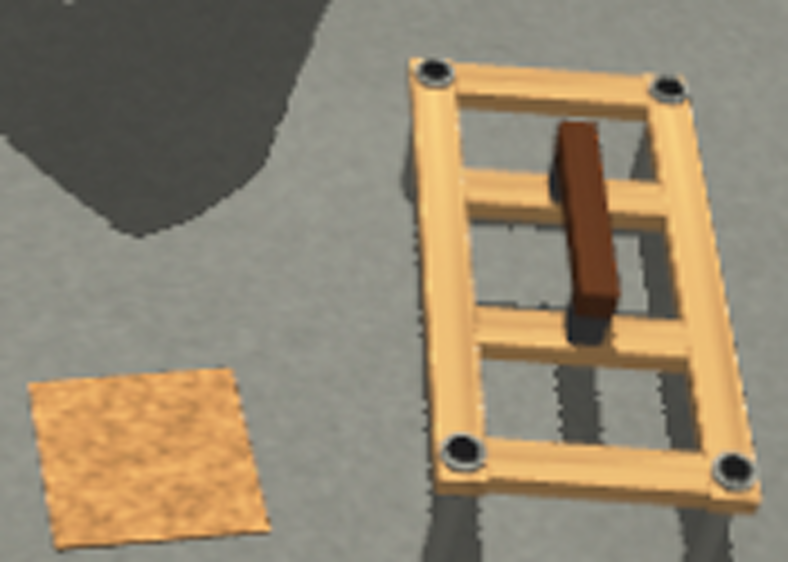

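The crop confirms it. The brown square foot with its stud at (265,200) stands on the oblong pad, the oblong foot is on the round pad (middle), and the round foot is on the square pad (nearest the robot). Next I move the wrist camera over the lower frame.

>>> {"name": "carry_out", "arguments": {"plan": [[[0,0,0],[0,0,6.1],0],[[0,0,0],[0,0,6.1],0],[[0,0,0],[0,0,6.1],0],[[0,0,0],[0,0,6.1],0],[[-0.0228,0.0302,0],[0,0,0],0],[[-0.0228,0.0302,0],[0,0,0],0],[[-0.0228,0.0302,0],[0,0,0],0],[[-0.0228,0.0302,0],[0,0,0],0],[[-0.0228,0.0302,0],[0,0,0],0],[[-0.0228,0.0302,0],[0,0,0],0],[[-0.0228,0.0302,0],[0,0,0],0],[[-0.0228,0.0302,0],[0,0,0],0]]}}

```text
time_s: 1.15
tcp_pos: [0.442, -0.3949, 0.4046]
eef_rot: [180.0, -0.0, 177.0]
contact_force: [0.5, -0.1, 0.1]
gripper_width: 0.0875
```

>>> {"name": "carry_out", "arguments": {"plan": [[[-0.0228,0.0302,0],[0,0,0],0],[[-0.0228,0.0302,0],[0,0,0],0],[[-0.0228,0.0302,0],[0,0,0],0],[[-0.0228,0.0302,0],[0,0,0],0],[[-0.0228,0.0302,0],[0,0,0],0],[[-0.0228,0.0302,0],[0,0,0],0],[[0,0,0],[0,0,0],0],[[0,0,0],[0,0,0],0],[[0,0,0],[0,0,0],0]]}}

```text
time_s: 1.9
tcp_pos: [0.5872, -0.2225, 0.4042]
eef_rot: [180.0, -0.1, 177.1]
contact_force: [-0.7, -0.8, -0.9]
gripper_width: 0.0878
```

Run:
```python
from h import *
s=r.get_state();print(s['time_s'],s['tcp_pos'],s['eef_rot'],s['contact_force'])
im,c=snap('wrist','w1'); o,d=ray(c,[320,200]);print(o,d, plane(c,[[320,200]],0.02))
```

```text
1.9 [ 0.58716377 -0.22252127  0.40420699] [ 1.79996310e+02 -5.85059204e-02  1.77062080e+02] [-0.65103975 -0.79153041 -0.94151161]
[ 0.51716899 -0.21961629  0.38413134] [[ 0.26863888 -0.02021536 -0.96309963]] [[ 0.61873671 -0.22725937  0.02      ]]
```

View pics/w1.png

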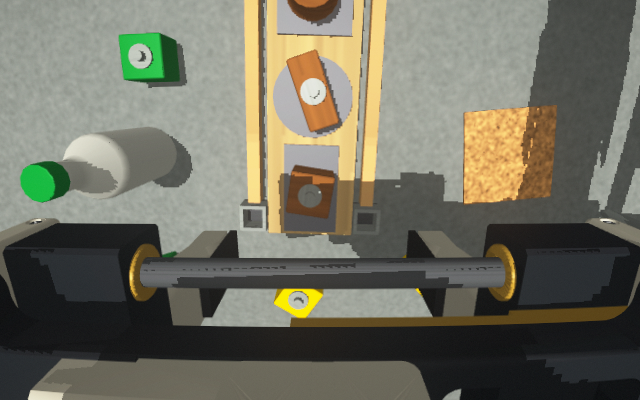

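The wrist view shows the far cups at (254,216) and (366,219), the square foot at (311,195), the oblong foot at (313,92) and the mat at (510,155). I back off 0.11 m to get the whole frame in view.

>>> {"name": "carry_out", "arguments": {"plan": [[[0.03,0,0],[0,0,0],0],[[0.03,0,0],[0,0,0],0],[[0.03,0,0],[0,0,0],0],[[0.02,0,0],[0,0,0],0],[[0,0,0],[0,0,0],0],[[0,0,0],[0,0,0],0],[[0,0,0],[0,0,0],0]]}}

```text
time_s: 2.53
tcp_pos: [0.4772, -0.2178, 0.4052]
eef_rot: [-180.0, 0.1, 176.9]
contact_force: [-0.3, 1.1, -0.3]
gripper_width: 0.0878
```

Run:
```python
from h import *
s=r.get_state();print(s['time_s'],s['tcp_pos'],s['eef_rot'],s['contact_force'])
im,c=snap('wrist','w2'); np.save('w2c.npy',c)
hsv=cv2.cvtColor(im,cv2.COLOR_RGB2HSV)
cv2.imwrite('pics/w2c.png',cv2.resize(im[0:235,200:520,::-1],None,fx=2.5,fy=2.5,interpolation=cv2.INTER_CUBIC))
```

```text
2.5333 [ 0.47718557 -0.21781154  0.40524849] [-1.79990785e+02  7.67127587e-02  1.76941847e+02] [-0.3272205   1.07074019 -0.28671793]
```

View pics/w2c.png

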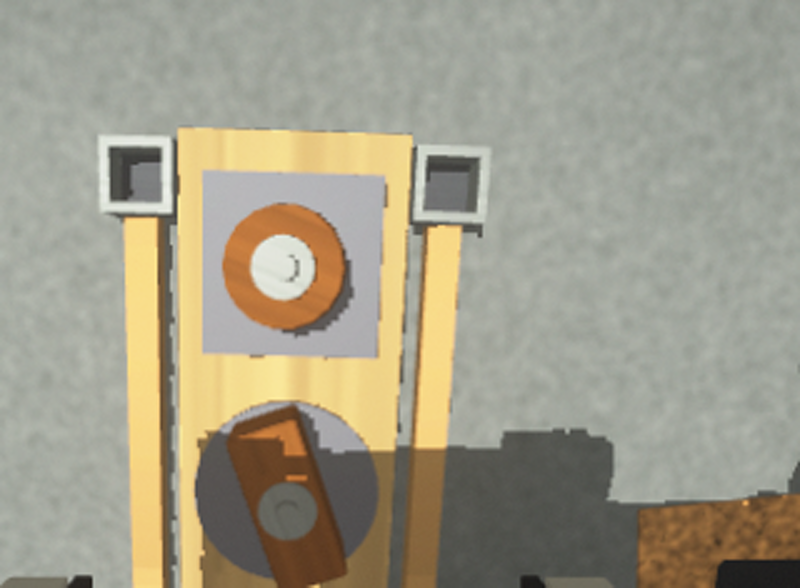

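The wrist view shows the near cups at crop (136,175) and (452,185), and the round foot at (284,266) on the square pad. I compute positions from both wrist images.

Run:
```python
from h import *
c2=np.load('w2c.npy',allow_pickle=True).item()
c1=dict(c2); R=cv2.Rodrigues(np.array(c2['rvec'],float))[0]; c1['tvec']=-R@np.array([0.51716899,-0.21961629,0.38413134])
P=np.r_[plane(c2,[[254.4,70],[380.8,74]],.028),plane(c1,[[254,216],[366.5,219]],.028)]
print(P.round(4)); L=P.mean(0); a=P[2:].mean(0)-P[:2].mean(0); print('frame',L,np.degrees(np.arctan2(a[1],a[0])),np.linalg.norm(a), np.linalg.norm(P[0]-P[1]))
print('round',plane(c2,[[200+284/2.5,266/2.5]],.066))
im=cv2.imread('pics/w1.png')
def mask(im):
    h=cv2.cvtColor(im,cv2.COLOR_BGR2HSV); return cv2.inRange(h,(4,140,40),(14,255,230))
for n,(y0,y1,x0,x1) in dict(obl=(45,140,270,355),sq=(155,225,278,345)).items():
    m=np.zeros(im.shape[:2],np.uint8); m[y0:y1,x0:x1]=mask(im)[y0:y1,x0:x1]
    k=max(cv2.findContours(m,0,1)[0],key=cv2.contourArea); b=cv2.boxPoints(cv2.minAreaRect(k)); print(n,b.round(1).tolist(),plane(c1,b,.064).round(4).tolist())
print('discs',plane(c1,[[313,92],[311,195.5]],.068))
im=cv2.imread('pics/scene0.png');c=r.get_calibration('scene')
# upper frame post tops, z~.09 ; crop2 scale 4.5 offset (335,105)
q=np.array([[434,70],[668,89],[462,450],[736,468]])/4.5+[335,105]
U=plane(c,q,.091);print('upper',U.round(4).tolist(),U.mean(0))
a=U[2:].mean(0)-U[:2].mean(0);print(np.degrees(np.arctan2(a[1],a[0])),np.linalg.norm(a),np.linalg.norm(U[0]-U[1]))
print('bottle',plane(c,[[187,209]],0))
```

```text
[[ 0.3659 -0.2822  0.028 ]
 [ 0.3768 -0.1529  0.028 ]
 [ 0.6323 -0.3035  0.028 ]
 [ 0.6427 -0.1758  0.028 ]]
frame [ 0.5044033  -0.22858287  0.028     ] -4.750000632113431 0.26707830335842114 0.12979162719314982
round [[ 0.40585153 -0.22275692  0.066     ]]
obl [[285.70001220703125, 59.099998474121094], [315.70001220703125, 49.099998474121094], [339.8999938964844, 121.69999694824219], [309.8999938964844, 131.6999969482422]] [[0.4723, -0.2506, 0.064], [0.4653, -0.2227, 0.064], [0.5312, -0.2035, 0.064], [0.539, -0.2326, 0.064]]
sq [[285.1000061035156, 211.10000610351562], [292.5, 164.89999389648438], [335.29998779296875, 171.8000030517578], [327.8999938964844, 217.89999389648438]] [[0.6171, -0.2628, 0.064], [0.5702, -0.2516, 0.064], [0.5792, -0.21, 0.064], [0.6267, -0.2196, 0.064]]
discs [[ 0.50289557 -0.22731483  0.068     ]
 [ 0.60102798 -0.23520614  0.068     ]]
upper [[0.3926, 0.1763, 0.091], [0.4129, 0.3046, 0.091], [0.6598, 0.1368, 0.091], [0.6781, 0.2667, 0.091]] [0.53585423 0.22108094 0.091     ]
-8.275452922509128 0.26900148303865457 0.12990627123076662
bottle [[ 0.56716892 -0.42220097  0.        ]]
```

Run:
```python
import cv2
im=cv2.imread('pics/w1.png'); cv2.imwrite('pics/w1c.png',cv2.resize(im[30:240,230:400],None,fx=3.5,fy=3.5,interpolation=cv2.INTER_CUBIC)[:600])
```

```text
(no output)
```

View pics/w1c.png

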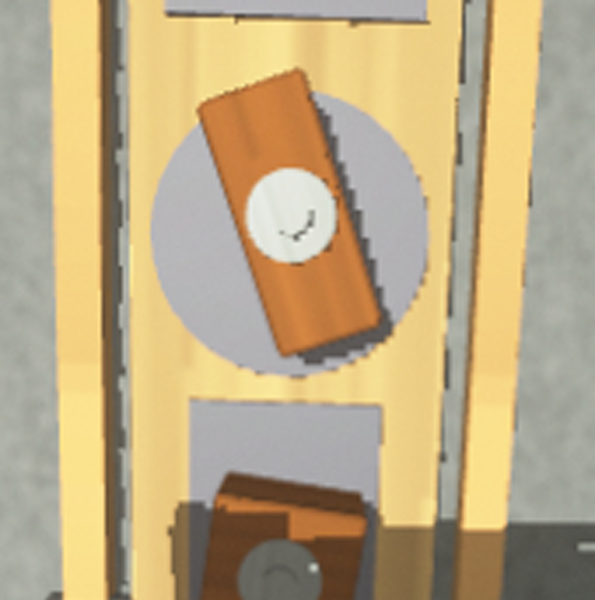

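>>> {"name": "carry_out", "arguments": {"plan": [[[0,0,0],[0,0,1.7],0],[[0.0235,-0.0036,0.03],[0,0,0],0],[[0.0235,-0.0036,0.03],[0,0,0],0],[[0.0236,-0.0035,0.03],[0,0,0],0],[[0,0,0.03],[0,0,0],0],[[0,0,0.03],[0,0,0],0],[[0,0,0.02],[0,0,0],0],[[0,0,0.016],[0,0,0],0],[[0,0,0.01],[0,0,0],0],[[0,0,0],[0,0,0],0],[[0,0,0],[0,0,0],0]]}}

```text
time_s: 3.5
tcp_pos: [0.4066, -0.2221, 0.208]
eef_rot: [-180.0, -0.1, 175.3]
contact_force: [0.3, -0.2, -0.7]
gripper_width: 0.0875
```

>>> {"name": "carry_out", "arguments": {"plan": [[[0,0,0],[0,0,0],255],[[0,0,0],[0,0,0],255],[[0,0,0],[0,0,0],255],[[0,0,0],[0,0,0],255],[[0,0,0],[0,0,0],255],[[0,0,0],[0,0,0],255]], "grip_force": 25}}

```text
time_s: 4.0
tcp_pos: [0.4062, -0.2219, 0.209]
eef_rot: [180.0, 0.0, 175.3]
contact_force: [0.2, 0.0, -0.2]
gripper_width: 0.0532
```

>>> {"name": "carry_out", "arguments": {"plan": [[[0,0,0],[0,0,0],255],[[0,0,0],[0,0,0],255],[[0,0,0],[0,0,0],255],[[0,0,0],[0,0,0],255],[[0,0,-0.01],[0,0,0],255],[[0,0,-0.025],[0,0,0],255],[[0,0,-0.03],[0,0,0],255],[[0,0,-0.02],[0,0,0],255],[[0,0,0],[0,0,0],255]]}}

```text
time_s: 4.75
tcp_pos: [0.4075, -0.2222, 0.2976]
eef_rot: [-179.9, 0.4, 175.4]
contact_force: [0.9, -0.8, -0.6]
gripper_width: 0.0458
```

>>> {"name": "carry_out", "arguments": {"plan": [[[-0.0202,0.0302,0],[0,0,0],255],[[-0.0202,0.0302,0],[0,0,0],255],[[-0.0202,0.0302,0],[0,0,0],255],[[-0.0202,0.0302,0],[0,0,0],255],[[-0.0202,0.0302,0],[0,0,0],255],[[-0.0202,0.0302,0],[0,0,0],255],[[-0.0202,0.0302,0],[0,0,0],255],[[-0.0202,0.0302,0],[0,0,0],255],[[0,0,0.03],[0,0,0],255],[[0,0,0.03],[0,0,0],255],[[0,0,0],[0,0,0],255],[[0,0,0],[0,0,0],255]]}}

```text
time_s: 5.75
tcp_pos: [0.5861, 0.0054, 0.2318]
eef_rot: [-179.9, -0.3, 175.3]
contact_force: [0.6, -0.7, -0.1]
gripper_width: 0.0462
```

>>> {"name": "carry_out", "arguments": {"plan": [[[0,0,0.02],[0,0,0],255],[[0,0,0.013],[0,0,0],255],[[0,0,0.008],[0,0,0],255],[[0,0,0.002],[0,0,0],255],[[0,0,0],[0,0,0],255],[[0,0,0],[0,0,0],255],[[0,0,0],[0,0,0],0],[[0,0,0],[0,0,0],0],[[0,0,0],[0,0,0],0],[[0,0,0],[0,0,0],0],[[0,0,0],[0,0,0],0],[[0,0,0],[0,0,0],0]]}}

```text
time_s: 6.75
tcp_pos: [0.587, 0.0057, 0.1908]
eef_rot: [180.0, 0.0, 175.3]
contact_force: [0.4, -0.9, -0.6]
gripper_width: 0.0804
```

>>> {"name": "carry_out", "arguments": {"plan": [[[0,0,-0.02],[0,0,0],0],[[0,0,-0.03],[0,0,0],0],[[0,0,-0.03],[0,0,0],0],[[0,0,-0.02],[0,0,0],0],[[0,0,0],[0,0,6],0],[[0,0,0],[0,0,1.5],0],[[0,0,0],[0,0,0],0]]}}

```text
time_s: 7.33
tcp_pos: [0.5869, 0.0057, 0.2913]
eef_rot: [180.0, 0.0, 167.7]
contact_force: [-0.7, -1.1, 0.3]
gripper_width: 0.0876
```

```bash
cat >> h.py <<'E'
def go(x,y,z,yaw=None):
    s=r.get_state(); p=np.array(s['tcp_pos']); y0=s['eef_rot'][2]
    yw=y0 if yaw is None else yaw; a=np.radians(yw); d=np.array([x,y,z])-p
    print(s['time_s'],p.round(4),s['eef_rot'].round(2),'turn az',round((y0-yw+180)%360-180,2),'shift',np.round([d[0]*np.cos(a)+d[1]*np.sin(a),d[0]*np.sin(a)-d[1]*np.cos(a),-d[2]],4),'w',round(s['gripper_width'],4))
E
python3 -c "
from h import *
go(.600,-.236,.209,168)"
```

```text
7.3333 [0.5869 0.0057 0.2913] [1.7996e+02 5.0000e-02 1.6774e+02] turn az -0.26 shift [-0.0631 -0.2337  0.0823] w 0.0876
```

>>> {"name": "carry_out", "arguments": {"plan": [[[-0.009,-0.0334,0],[0,0,0],0],[[-0.009,-0.0334,0],[0,0,0],0],[[-0.009,-0.0334,0],[0,0,0],0],[[-0.009,-0.0334,0],[0,0,0],0],[[-0.009,-0.0334,0],[0,0,0],0],[[-0.009,-0.0334,0],[0,0,0],0],[[-0.009,-0.0334,0],[0,0,0],0],[[0,0,0.025],[0,0,0],0],[[0,0,0.03],[0,0,0],0],[[0,0,0.02],[0,0,0],0],[[0,0,0.007],[0,0,0],0],[[0,0,0],[0,0,0],0]]}}

```text
time_s: 8.33
tcp_pos: [0.5984, -0.2361, 0.2062]
eef_rot: [-180.0, -0.3, 167.9]
contact_force: [1.1, 0.1, 0.0]
gripper_width: 0.0879
```

>>> {"name": "carry_out", "arguments": {"plan": [[[0,0,0],[0,0,0],255],[[0,0,0],[0,0,0],255],[[0,0,0],[0,0,0],255],[[0,0,0],[0,0,0],255],[[0,0,0],[0,0,0],255],[[0,0,0],[0,0,0],255],[[0,0,0],[0,0,0],255],[[0,0,0],[0,0,0],255],[[0,0,0],[0,0,0],255],[[0,0,0],[0,0,0],255]]}}

```text
time_s: 9.17
tcp_pos: [0.5992, -0.2361, 0.209]
eef_rot: [180.0, 0.0, 167.8]
contact_force: [-1.1, 0.9, 4.1]
gripper_width: 0.0437
```

>>> {"name": "carry_out", "arguments": {"plan": [[[0,0,-0.01],[0,0,0],255],[[0,0,-0.025],[0,0,0],255],[[0,0,-0.03],[0,0,0],255],[[0,0,-0.02],[0,0,-4],255],[[0,0,0],[0,0,-3.5],255],[[0,0,0],[0,0,0],255],[[0,0,0],[0,0,0],255]]}}

```text
time_s: 9.75
tcp_pos: [0.5988, -0.2361, 0.2938]
eef_rot: [180.0, -0.0, 175.2]
contact_force: [-0.4, 0.4, -1.3]
gripper_width: 0.0441
```

```bash
python3 -c "
from h import *
go(.4047,-.2203,.210,175.25)"
```

```text
9.75 [ 0.5988 -0.2361  0.2938] [ 1.7998e+02 -1.0000e-02  1.7519e+02] turn az -0.06 shift [ 0.1947 -0.0003  0.0838] w 0.0441
```

>>> {"name": "carry_out", "arguments": {"plan": [[[0.0325,0,0],[0,0,0],255],[[0.0325,0,0],[0,0,0],255],[[0.0325,0,0],[0,0,0],255],[[0.0325,0,0],[0,0,0],255],[[0.0325,0,0],[0,0,0],255],[[0.032,0,0],[0,0,0],255],[[0,0,0.03],[0,0,0],255],[[0,0,0.03],[0,0,0],255],[[0,0,0.015],[0,0,0],255],[[0,0,0.007],[0,0,0],255],[[0,0,0.002],[0,0,0],255],[[0,0,0],[0,0,0],255]]}}

```text
time_s: 10.75
tcp_pos: [0.4049, -0.2202, 0.2092]
eef_rot: [-180.0, -0.2, 175.2]
contact_force: [0.0, 0.7, -0.4]
gripper_width: 0.0439
```

>>> {"name": "carry_out", "arguments": {"plan": [[[0,0,0],[0,0,0],255],[[0,0,0],[0,0,0],0],[[0,0,0],[0,0,0],0],[[0,0,0],[0,0,0],0],[[0,0,0],[0,0,0],0],[[0,0,0],[0,0,0],0],[[0,0,0],[0,0,0],0],[[0,0,-0.01],[0,0,0],0],[[0,0,-0.025],[0,0,0],0],[[0,0,-0.025],[0,0,0],0],[[0,0,-0.025],[0,0,0],0]]}}

```text
time_s: 11.67
tcp_pos: [0.4051, -0.2203, 0.2955]
eef_rot: [-180.0, -0.1, 175.3]
contact_force: [1.4, -0.4, -0.7]
gripper_width: 0.0877
```

>>> {"name": "carry_out", "arguments": {"plan": [[[0,0,0],[0,0,-7],0],[[0,0,0],[0,0,-7],0],[[0,0,0],[0,0,-6.5],0],[[0,0,0],[0,0,0],0],[[0,0,0],[0,0,0],0]]}}

```text
time_s: 12.08
tcp_pos: [0.4052, -0.2203, 0.2947]
eef_rot: [180.0, 0.0, -164.4]
contact_force: [0.6, -0.0, 0.0]
gripper_width: 0.0878
```

```bash
python3 -c "
from h import *
go(.5022,-.2274,.209,195.8)"
```

```text
12.0833 [ 0.4052 -0.2203  0.2947] [ 1.8000e+02  1.0000e-02 -1.6439e+02] turn az -0.19 shift [-0.0914 -0.0333  0.0857] w 0.0878
```

>>> {"name": "carry_out", "arguments": {"plan": [[[-0.0305,-0.0111,0],[0,0,0],0],[[-0.0305,-0.0111,0],[0,0,0],0],[[-0.0304,-0.0111,0],[0,0,0],0],[[0,0,0.03],[0,0,0],0],[[0,0,0.03],[0,0,0],0],[[0,0,0.018],[0,0,0],0],[[0,0,0.007],[0,0,0],0],[[0,0,0],[0,0,0],0],[[0,0,0],[0,0,0],0]]}}

```text
time_s: 12.83
tcp_pos: [0.5027, -0.2275, 0.21]
eef_rot: [-180.0, -0.0, -164.3]
contact_force: [0.8, -0.6, -0.2]
gripper_width: 0.0878
```

>>> {"name": "carry_out", "arguments": {"plan": [[[0,0,0],[0,0,0],255],[[0,0,0],[0,0,0],255],[[0,0,0],[0,0,0],255],[[0,0,0],[0,0,0],255],[[0,0,0],[0,0,0],255],[[0,0,0],[0,0,0],255],[[0,0,0],[0,0,0],255],[[0,0,0],[0,0,0],255],[[0,0,0],[0,0,0],255],[[0,0,0],[0,0,0],255],[[0,0,0],[0,0,0],255],[[0,0,0],[0,0,0],255]]}}

```text
time_s: 13.83
tcp_pos: [0.5023, -0.2274, 0.2096]
eef_rot: [180.0, -0.0, -164.2]
contact_force: [-0.0, 0.5, 1.2]
gripper_width: 0.0296
```

>>> {"name": "carry_out", "arguments": {"plan": [[[0,0,-0.01],[0,0,0],255],[[0,0,-0.025],[0,0,0],255],[[0,0,-0.03],[0,0,0],255],[[0,0,-0.02],[0,0,7],255],[[0,0,0],[0,0,7],255],[[0,0,0],[0,0,6.4],255],[[0,0,0],[0,0,0],255],[[0,0,0],[0,0,0],255]]}}

```text
time_s: 14.5
tcp_pos: [0.5021, -0.2274, 0.2951]
eef_rot: [180.0, 0.0, 175.6]
contact_force: [0.2, 0.4, -0.1]
gripper_width: 0.0298
```

```bash
python3 -c "
from h import *
go(.6041,-.2369,.210,175.25)"
```

```text
14.5 [ 0.5021 -0.2274  0.2951] [1.8000e+02 1.0000e-02 1.7562e+02] turn az 0.37 shift [-0.1024 -0.001   0.0851] w 0.0298
```

>>> {"name": "carry_out", "arguments": {"plan": [[[-0.0256,0,0],[0,0,0.4],255],[[-0.0256,0,0],[0,0,0],255],[[-0.0256,-0.0005,0],[0,0,0],255],[[-0.0256,-0.0005,0],[0,0,0],255],[[0,0,0.03],[0,0,0],255],[[0,0,0.03],[0,0,0],255],[[0,0,0.016],[0,0,0],255],[[0,0,0.007],[0,0,0],255],[[0,0,0.002],[0,0,0],255],[[0,0,0],[0,0,0],255],[[0,0,0],[0,0,0],255]]}}

```text
time_s: 15.42
tcp_pos: [0.6045, -0.2372, 0.2101]
eef_rot: [-180.0, 0.0, 175.1]
contact_force: [0.2, -0.1, -1.3]
gripper_width: 0.0297
```

>>> {"name": "carry_out", "arguments": {"plan": [[[0,0,0],[0,0,0],0],[[0,0,0],[0,0,0],0],[[0,0,0],[0,0,0],0],[[0,0,0],[0,0,0],0],[[0,0,0],[0,0,0],0],[[0,0,0],[0,0,0],0],[[0,0,0],[0,0,0],0],[[0,0,-0.01],[0,0,0],0],[[0,0,-0.025],[0,0,0],0],[[0,0,-0.03],[0,0,0],0],[[0,0,-0.02],[0,0,0],0],[[0,0,0],[0,0,0],0]]}}

```text
time_s: 16.42
tcp_pos: [0.6057, -0.2375, 0.3008]
eef_rot: [-179.9, 0.5, 175.1]
contact_force: [0.2, -0.8, 0.6]
gripper_width: 0.0874
```

```bash
python3 -c "
from h import *
go(.587,.0057,.189,175.25)"
```

```text
16.4167 [ 0.6057 -0.2375  0.3008] [-179.92    0.47  175.08] turn az -0.17 shift [0.0388 0.2409 0.1118] w 0.0874
```

>>> {"name": "carry_out", "arguments": {"plan": [[[0.0054,0.0344,0],[0,0,0],0],[[0.0054,0.0344,0],[0,0,0],0],[[0.0054,0.0344,0],[0,0,0],0],[[0.0054,0.0344,0],[0,0,0],0],[[0.0054,0.0344,0],[0,0,0],0],[[0.0054,0.0344,0],[0,0,0],0],[[0.0054,0.0344,0],[0,0,0],0],[[0,0,0.035],[0,0,0],0],[[0,0,0.035],[0,0,0],0],[[0,0,0.025],[0,0,0],0],[[0,0,0.01],[0,0,0],0],[[0,0,0],[0,0,0],0]]}}

```text
time_s: 17.42
tcp_pos: [0.5867, 0.0058, 0.1876]
eef_rot: [-179.9, -0.2, 175.0]
contact_force: [-0.1, -0.2, -0.5]
gripper_width: 0.0874
```

>>> {"name": "carry_out", "arguments": {"plan": [[[0,0,0],[0,0,0],255],[[0,0,0],[0,0,0],255],[[0,0,0],[0,0,0],255],[[0,0,0],[0,0,0],255],[[0,0,0],[0,0,0],255],[[0,0,0],[0,0,0],255],[[0,0,0],[0,0,0],255],[[0,0,0],[0,0,0],255],[[0,0,0],[0,0,0],255],[[0,0,0],[0,0,0],255]]}}

```text
time_s: 18.25
tcp_pos: [0.5876, 0.006, 0.19]
eef_rot: [-180.0, 0.0, 175.0]
contact_force: [-1.7, -0.1, 6.1]
gripper_width: 0.0455
```

>>> {"name": "carry_out", "arguments": {"plan": [[[0,0,-0.01],[0,0,0],255],[[0,0,-0.03],[0,0,0],255],[[0,0,-0.04],[0,0,0],255],[[0,0,-0.03],[0,0,0],255],[[0,0,0],[0,0,0],255],[[0,0,0],[0,0,0],255]]}}

```text
time_s: 18.75
tcp_pos: [0.5879, 0.0062, 0.3022]
eef_rot: [179.9, 0.2, 175.0]
contact_force: [-1.0, -0.6, -1.8]
gripper_width: 0.0458
```

Run:
```python
from h import *
go(.5044,-.2286,.2105,175.25)
im,c=snap('scene','scene1')
cv2.imwrite('pics/s1.png',cv2.resize(im[100:270,150:420,::-1],None,fx=2.9,fy=2.9,interpolation=cv2.INTER_CUBIC))
```

```text
18.75 [0.5879 0.0062 0.3022] [179.89   0.23 175.02] turn az -0.23 shift [ 0.0637 -0.2409  0.0917] w 0.0458
```

View pics/s1.png

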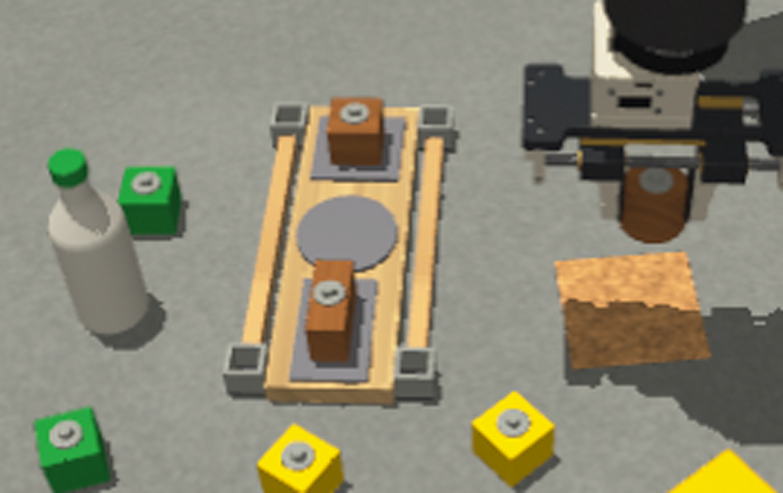

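The scene crop shows the square foot on the square pad (355,130), the oblong foot on its own pad (330,310), the round foot held, and the round pad free at (347,232).

>>> {"name": "carry_out", "arguments": {"plan": [[[0.009,-0.0344,0],[0,0,0],255],[[0.009,-0.0344,0],[0,0,0],255],[[0.009,-0.0344,0],[0,0,0],255],[[0.009,-0.0344,0],[0,0,0],255],[[0.009,-0.0344,0],[0,0,0],255],[[0.009,-0.0344,0],[0,0,0],255],[[0.0095,-0.0345,0],[0,0,0],255],[[0,0,0],[0,0,0],255],[[0,0,0.03],[0,0,0],255],[[0,0,0.03],[0,0,0],255],[[0,0,0.015],[0,0,0],255],[[0,0,0],[0,0,0],255]]}}

```text
time_s: 19.8
tcp_pos: [0.5009, -0.2283, 0.2198]
eef_rot: [180.0, -0.5, 174.9]
contact_force: [-0.5, -0.3, -1.4]
gripper_width: 0.046
```

>>> {"name": "carry_out", "arguments": {"plan": [[[0,0,0.008],[0,0,0],255],[[0,0,0.005],[0,0,0],255],[[0,0,0.002],[0,0,0],255],[[0,0,0],[0,0,0],255],[[0,0,0],[0,0,0],255]]}}

```text
time_s: 20.22
tcp_pos: [0.5037, -0.2283, 0.2104]
eef_rot: [-180.0, 0.1, 175.0]
contact_force: [0.7, -0.7, -1.1]
gripper_width: 0.0458
```

>>> {"name": "carry_out", "arguments": {"plan": [[[0,0,0],[0,0,0],0],[[0,0,0],[0,0,0],0],[[0,0,0],[0,0,0],0],[[0,0,0],[0,0,0],0],[[0,0,0],[0,0,0],0],[[0,0,0],[0,0,0],0],[[0,0,0],[0,0,0],0],[[0,0,-0.01],[0,0,0],0],[[0,0,-0.03],[0,0,0],0],[[0,0,-0.04],[0,0,0],0],[[0,0,-0.04],[0,0,0],0],[[0,0,-0.04],[0,0,0],0]]}}

```text
time_s: 21.22
tcp_pos: [0.5028, -0.2284, 0.3723]
eef_rot: [-180.0, -0.0, 175.0]
contact_force: [1.9, -0.8, 0.0]
gripper_width: 0.0874
```

>>> {"name": "carry_out", "arguments": {"plan": [[[-0.02,0,-0.03],[0,0,0],0],[[-0.02,0,0],[0,0,0],0],[[-0.015,0,0],[0,0,0],0],[[0,0,0],[0,0,0],0],[[0,0,0],[0,0,0],0],[[0,0,0],[0,0,0],0],[[0,0,0],[0,0,0],0]]}}

```text
time_s: 21.8
tcp_pos: [0.5575, -0.2332, 0.3998]
eef_rot: [-180.0, -0.0, 175.0]
contact_force: [0.0, -0.3, 0.0]
gripper_width: 0.0877
```

Run:
```python
from h import *
go(.6,.221,.4,171.7)
im,c=snap('wrist','w3'); np.save('w3c.npy',c)
cv2.imwrite('pics/w3c.png',cv2.resize(im[0:235,220:420,::-1],None,fx=2.5,fy=2.5,interpolation=cv2.INTER_CUBIC))
L=np.array([.5044,-.2286]);a=np.radians(-4.75);e=np.array([np.cos(a),np.sin(a)])
for k in(-.1,0,.1):
    print(proj(c,np.r_[L+k*e,.068]).round(1),proj(c,np.r_[L+k*e,.024]).round(1))
for i in(-1,1):
  for j in (-1,1): print('cup',proj(c,np.r_[L+i*.135*e+j*.065*np.array([-e[1],e[0]]),.028]).round(1))
```

```text
21.8 [ 0.5575 -0.2332  0.3998] [-1.8000e+02 -3.0000e-02  1.7501e+02] turn az 3.31 shift [ 2.350e-02  4.556e-01 -2.000e-04] w 0.0877
[[322.4   9.7]] [[322.3  22.4]]
[[322.8 126.7]] [[322.7 124.4]]
[[323.2 228.3]] [[323.1 214.6]]
cup [[254.8 -16.4]]
cup [[389.6 -17. ]]
cup [[266.7 244.8]]
cup [[379.7 244.3]]
```

View pics/w3c.png

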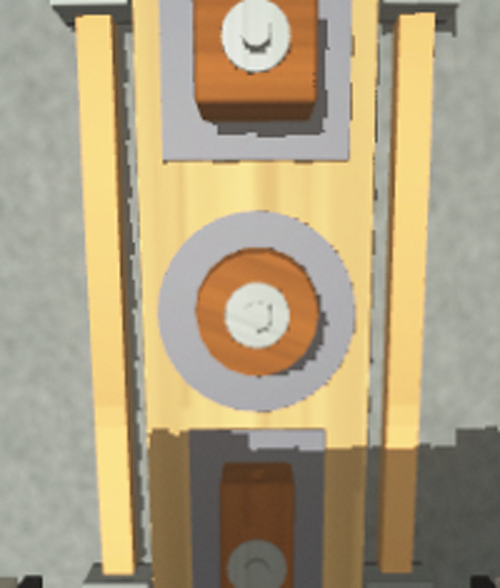

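All three feet are on their own pads. Disc pixels in full-image coordinates are (322,14), (323,126) and (323,227), within about 4 px of prediction. Next I look at the upper frame from close by.

>>> {"name": "carry_out", "arguments": {"plan": [[[0.003,0.035,-0.01],[0,0,3.3],0],[[0.003,0.035,-0.01],[0,0,0],0],[[0.003,0.035,-0.01],[0,0,0],0],[[0.003,0.035,-0.01],[0,0,0],0],[[0.003,0.035,-0.01],[0,0,0],0],[[0.003,0.035,0],[0,0,0],0],[[0.003,0.035,0],[0,0,0],0],[[0.003,0.035,0],[0,0,0],0],[[0.003,0.035,0],[0,0,0],0],[[0.003,0.035,0],[0,0,0],0],[[0.003,0.035,0],[0,0,0],0],[[0.003,0.035,0],[0,0,0],0]]}}

```text
time_s: 22.85
tcp_pos: [0.5803, 0.1891, 0.45]
eef_rot: [180.0, 0.0, 171.7]
contact_force: [0.6, 0.4, -0.7]
gripper_width: 0.0873
```

>>> {"name": "carry_out", "arguments": {"plan": [[[0.01,0.035,0],[0,0,0],0],[[0,0,0],[0,0,0],0],[[0,0,0],[0,0,0],0],[[0,0,0],[0,0,0],0],[[0,0,0],[0,0,0],0]]}}

```text
time_s: 23.27
tcp_pos: [0.576, 0.2228, 0.4499]
eef_rot: [-180.0, 0.0, 171.7]
contact_force: [0.2, -0.8, 0.6]
gripper_width: 0.0873
```

Run:
```python
from h import *
go(.536,.221,.3,171.7)
im,c=snap('wrist','w4'); np.save('w4c.npy',c)
U=np.array([.5359,.2211]);a=np.radians(-8.3);e=np.array([np.cos(a),np.sin(a)]);f=np.array([-e[1],e[0]])
for i in(-1,1):
  print('bar',proj(c,np.r_[U+i*.062*e,.130]).round(1))
  for j in (-1,1): print('post',proj(c,np.r_[U+i*.135*e+j*.065*f,.091]).round(1))
```

```text
23.2667 [0.576  0.2228 0.4499] [-179.99    0.    171.68] turn az -0.02 shift [ 0.0393 -0.0076  0.1499] w 0.0873
bar [[314.2  70.4]]
post [[245.2  -5.8]]
post [[384.5  -6.1]]
bar [[315.  208.5]]
post [[258.4 260.2]]
post [[373.9 260.2]]
```

View pics/w4.png

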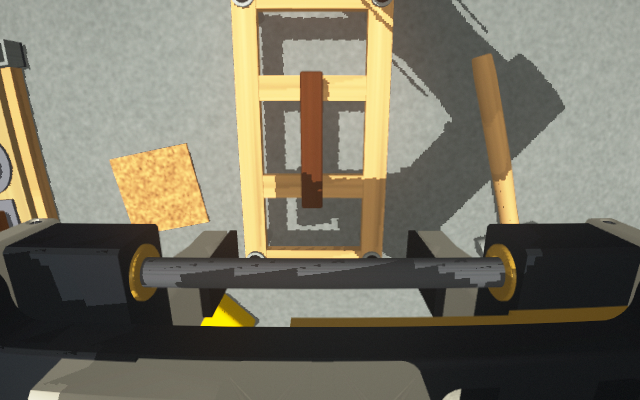

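The wrist view shows the handle bar from (311,71) to (314,207), close to prediction. I refine that with a mask.

Run:
```python
from h import *
c=np.load('w4c.npy',allow_pickle=True).item(); im=cv2.imread('pics/w4.png')
h=cv2.cvtColor(im,cv2.COLOR_BGR2HSV); m=np.zeros(h.shape[:2],np.uint8)
m[60:215,290:335]=cv2.inRange(h,(0,110,30),(13,255,160))[60:215,290:335]
k=max(cv2.findContours(m,0,1)[0],key=cv2.contourArea); b=cv2.boxPoints(cv2.minAreaRect(k)); P=plane(c,b,.130)
print(b.round(1).tolist(),P.round(4).tolist(),P.mean(0))
l=P[[1,2]] if 0 else P
i=np.argsort(P[:,0]); d=P[i[2:]].mean(0)-P[i[:2]].mean(0); print(np.degrees(np.arctan2(d[1],d[0])),np.linalg.norm(d))
C=P.mean(0); go(C[0],C[1],.279)
```

```text
[[300.0, 72.0], [322.0, 72.0], [322.0, 207.0], [300.0, 207.0]] [[0.4741, 0.2178, 0.13], [0.4768, 0.2365, 0.13], [0.5967, 0.219, 0.13], [0.5937, 0.1983, 0.13]] [0.5353458  0.21788597 0.13      ]
-8.784515357881554 0.12120817973319993
23.3167 [0.5761 0.2226 0.4499] [1.8000e+02 1.0000e-02 1.7166e+02] turn az 0.0 shift [ 0.0396 -0.0106  0.1709] w 0.0876
```

>>> {"name": "carry_out", "arguments": {"plan": [[[0.0132,-0.0033,0.03],[0,0,0],0],[[0.0132,-0.0033,0.03],[0,0,0],0],[[0.0131,-0.0034,0.03],[0,0,0],0],[[0,0,0.03],[0,0,0],0],[[0,0,0.025],[0,0,0],0],[[0,0,0.015],[0,0,0],0],[[0,0,0.01],[0,0,0],0],[[0,0,0],[0,0,0],0],[[0,0,0],[0,0,0],0],[[0,0,0],[0,0,0],0]]}}

```text
time_s: 24.15
tcp_pos: [0.5362, 0.2195, 0.281]
eef_rot: [179.9, 0.1, 171.7]
contact_force: [0.3, 0.2, 0.5]
gripper_width: 0.0875
```

>>> {"name": "carry_out", "arguments": {"plan": [[[0,0,0],[0,0,0],255],[[0,0,0],[0,0,0],255],[[0,0,0],[0,0,0],255],[[0,0,0],[0,0,0],255],[[0,0,0],[0,0,0],255],[[0,0,0],[0,0,0],255],[[0,0,0],[0,0,0],255],[[0,0,0],[0,0,0],255],[[0,0,0],[0,0,0],255],[[0,0,0],[0,0,0],255],[[0,0,0],[0,0,0],255],[[0,0,0],[0,0,0],255]], "grip_force": 50}}

```text
time_s: 25.15
tcp_pos: [0.5355, 0.2192, 0.2795]
eef_rot: [-180.0, -0.0, 171.7]
contact_force: [-0.5, -2.2, 0.2]
gripper_width: 0.0197
```

>>> {"name": "carry_out", "arguments": {"plan": [[[0,0,0],[0,0,0],255],[[0,0,-0.005],[0,0,0],255],[[0,0,-0.01],[0,0,0],255],[[0,0,-0.02],[0,0,0],255],[[0,0,-0.03],[0,0,0],255],[[0,0,-0.03],[0,0,0],255],[[0,0,-0.02],[0,0,0],255],[[0,0,-0.01],[0,0,0],255],[[0,0,0],[0,0,0],255],[[0,0,0],[0,0,0],255],[[0,0,0],[0,0,0],255]]}}

```text
time_s: 26.07
tcp_pos: [0.535, 0.2193, 0.4027]
eef_rot: [-179.9, -0.2, 171.7]
contact_force: [-0.9, -0.8, -6.6]
gripper_width: 0.0199
```

Run:
```python
from h import *
go(.5044,-.2286,.30,175.25); s=r.get_state(); print(s['contact_force'],s['moment'])
im,c=snap('wrist','w5'); np.save('w5c.npy',c)
im2,c2=snap('side','side5')
a=cv2.resize(im2[:, 100:400,::-1],None,fx=1.33,fy=1.33); b=im[:,160:480,::-1]; b=cv2.resize(b,None,fx=1.25,fy=1.25)
H=500; cv2.imwrite('pics/v5.png',np.hstack([a[:H],b[:H]]))
```

```text
26.0667 [0.535  0.2193 0.4027] [-1.799e+02 -1.500e-01  1.717e+02] turn az -3.55 shift [-0.0066 -0.4489  0.1027] w 0.0199
[-0.94385001 -0.81686232 -6.57471658] [-0.06282889  0.00389407 -0.01733709]
```

View pics/v5.png

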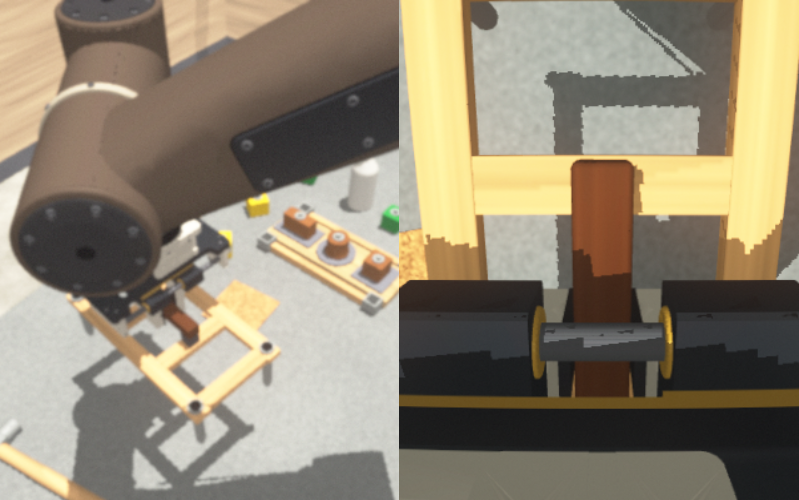

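Run:
```python
from h import *
c=np.load('w5c.npy',allow_pickle=True).item(); s=r.get_state(); p=np.array(s['tcp_pos']); a=np.radians(s['eef_rot'][2])
for u,v in([321.6,127.5],[321.6,129.5]):
    q=plane(c,[[u,v]],p[2]-.1495)[0]-p; print('end along tool x, y',q[0]*np.cos(a)+q[1]*np.sin(a),q[0]*np.sin(a)-q[1]*np.cos(a))
```

```text
end along tool x, y 0.06326383010600864 -0.001237578188985098
end along tool x, y 0.06250332280982165 -0.0012380054466919806
```

>>> {"name": "carry_out", "arguments": {"plan": [[[0,-0.015,0],[0,0,-1.75],255],[[0,-0.03,0],[0,0,-1.75],255],[[0,-0.035,0],[0,0,0],255],[[0,-0.035,0],[0,0,0],255],[[0,-0.035,0],[0,0,0],255],[[0,-0.035,0],[0,0,0],255],[[0,-0.035,0],[0,0,0],255],[[0,-0.035,0],[0,0,0],255],[[0,-0.035,0],[0,0,0],255],[[0,-0.035,0],[0,0,0],255],[[0,-0.035,0],[0,0,0],255],[[0,-0.035,0],[0,0,0],255]]}}

```text
time_s: 27.17
tcp_pos: [0.5002, -0.1755, 0.4037]
eef_rot: [180.0, -0.1, 175.2]
contact_force: [0.7, 0.0, -6.7]
gripper_width: 0.0197
```

>>> {"name": "carry_out", "arguments": {"plan": [[[0,-0.03,0],[0,0,0],255],[[0,-0.015,0],[0,0,0],255],[[0,0,0],[0,0,0],255],[[0,0,0],[0,0,0],255],[[0,0,0],[0,0,0],255],[[0,0,0],[0,0,0],255]]}}

```text
time_s: 27.67
tcp_pos: [0.4972, -0.2181, 0.4042]
eef_rot: [180.0, -0.0, 175.3]
contact_force: [0.7, 0.6, -6.4]
gripper_width: 0.0196
```

Run:
```python
from h import *
go(.5044,-.2286,.32,175.25); s=r.get_state(); print(s['contact_force'],s['moment'])
```

```text
27.6667 [ 0.4972 -0.2181  0.4042] [ 1.7999e+02 -5.0000e-02  1.7526e+02] turn az 0.01 shift [-0.0081 -0.0099  0.0842] w 0.0196
[ 0.7030123   0.62126108 -6.37360783] [-0.02642005 -0.05791106  0.01195823]
```

>>> {"name": "carry_out", "arguments": {"plan": [[[-0.005,-0.005,0],[0,0,0],255],[[-0.004,-0.005,0.01],[0,0,0],255],[[0,0,0.025],[0,0,0],255],[[0,0,0.025],[0,0,0],255],[[0,0,0.018],[0,0,0],255],[[0,0,0.008],[0,0,0],255],[[0,0,0],[0,0,0],255],[[0,0,0],[0,0,0],255],[[0,0,0],[0,0,0],255]]}}

```text
time_s: 28.42
tcp_pos: [0.5061, -0.2296, 0.3199]
eef_rot: [-180.0, 0.1, 175.3]
contact_force: [0.3, 0.5, -5.1]
gripper_width: 0.0195
```

Run:
```python
from h import *
go(.5054,-.2286,.2835,175.25); s=r.get_state(); print(s['contact_force'],s['moment'])
im,c=snap('scene','scene6')
cv2.imwrite('pics/s6.png',cv2.resize(im[90:260,205:335,::-1],None,fx=3.5,fy=3.5,interpolation=cv2.INTER_CUBIC))
```

```text
28.4167 [ 0.5061 -0.2296  0.3199] [-1.7997e+02  1.2000e-01  1.7525e+02] turn az 0.0 shift [0.0007 0.0009 0.0364] w 0.0195
[ 0.32714966  0.50224727 -5.14072195] [-0.03801483 -0.05663105 -0.01177248]
```

View pics/s6.png

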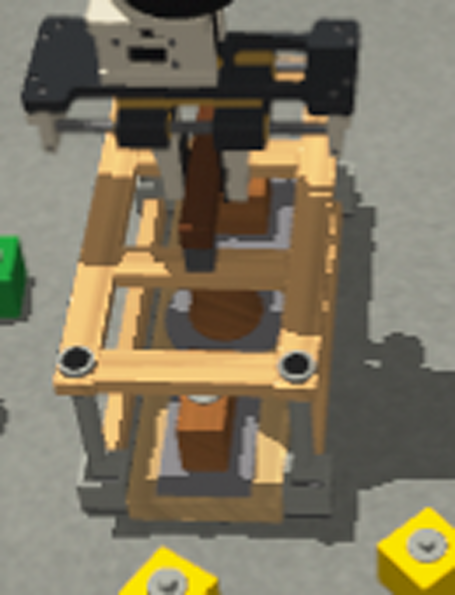

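The scene crop shows the front posts at (75,360) and (297,365), directly above the cups at about (100,490) and (305,485). The feet are undisturbed, so I lower slowly.

>>> {"name": "carry_out", "arguments": {"plan": [[[0.0005,0.0005,0.004],[0,0,0],255],[[0,0,0.004],[0,0,0],255],[[0,0,0.004],[0,0,0],255],[[0,0,0.004],[0,0,0],255],[[0,0,0.002],[0,0,0],255],[[0,0,0],[0,0,0],255],[[0,0,0],[0,0,0],255]]}}

```text
time_s: 29.05
tcp_pos: [0.5048, -0.2289, 0.3005]
eef_rot: [-180.0, -0.0, 175.2]
contact_force: [0.8, -0.3, -6.5]
gripper_width: 0.0194
```

>>> {"name": "carry_out", "arguments": {"plan": [[[0,0,0.003],[0,0,0],255],[[0,0,0.003],[0,0,0],255],[[0,0,0.003],[0,0,0],255],[[0,0,0.003],[0,0,0],255],[[0,0,0],[0,0,0],255],[[0,0,0],[0,0,0],255]]}}

```text
time_s: 29.55
tcp_pos: [0.5047, -0.2289, 0.2883]
eef_rot: [-180.0, -0.0, 175.2]
contact_force: [0.2, 0.1, -6.6]
gripper_width: 0.0192
```

Run:
```python
from h import *
go(.5054,-.2286,.2835,175.25); s=r.get_state(); print(s['contact_force'],s['moment'])
```

```text
29.55 [ 0.5047 -0.2289  0.2883] [-1.8000e+02 -4.0000e-02  1.7522e+02] turn az -0.03 shift [-0.0007  0.0004  0.0048] w 0.0192
[ 0.24594556  0.14348866 -6.57690617] [ 0.05097288  0.0027824  -0.03994189]
```

In the cups with no side load. Last few millimetres.

>>> {"name": "carry_out", "arguments": {"plan": [[[0,0,0.002],[0,0,0],255],[[0,0,0.0015],[0,0,0],255],[[0,0,0.001],[0,0,0],255],[[0,0,0],[0,0,0],255],[[0,0,0],[0,0,0],255],[[0,0,0],[0,0,0],255]]}}

```text
time_s: 30.05
tcp_pos: [0.5048, -0.2289, 0.2842]
eef_rot: [-180.0, 0.0, 175.2]
contact_force: [0.7, 0.1, -6.4]
gripper_width: 0.0195
```

>>> {"name": "carry_out", "arguments": {"plan": [[[0,0,0.001],[0,0,0],255],[[0,0,0.001],[0,0,0],255],[[0,0,0],[0,0,0],255],[[0,0,0],[0,0,0],255]]}}

```text
time_s: 30.38
tcp_pos: [0.5049, -0.229, 0.2834]
eef_rot: [-180.0, 0.1, 175.2]
contact_force: [-3.9, 2.1, 5.2]
gripper_width: 0.0195
```

Contact: the force went from -6.4 N to +5.2 N, and the height is 0.2834 against 0.2835 expected. I release and lift straight up.

>>> {"name": "carry_out", "arguments": {"plan": [[[0,0,0],[0,0,0],0],[[0,0,0],[0,0,0],0],[[0,0,0],[0,0,0],0],[[0,0,0],[0,0,0],0],[[0,0,0],[0,0,0],0],[[0,0,0],[0,0,0],0],[[0,0,0],[0,0,0],0],[[0,0,0],[0,0,0],0],[[0,0,0],[0,0,0],0],[[0,0,0],[0,0,0],0],[[0,0,0],[0,0,0],0]]}}

```text
time_s: 31.3
tcp_pos: [0.5048, -0.2289, 0.2821]
eef_rot: [-180.0, -0.0, 175.2]
contact_force: [-0.4, 0.7, -0.4]
gripper_width: 0.0857
```

>>> {"name": "carry_out", "arguments": {"plan": [[[0,0,-0.01],[0,0,0],0],[[0,0,-0.02],[0,0,0],0],[[0,0,-0.03],[0,0,0],0],[[0,0,-0.03],[0,0,0],0],[[0,0,-0.03],[0,0,0],0],[[0,0.03,-0.02],[0,0,0],0],[[0,0.035,0],[0,0,0],0],[[0,0.035,0],[0,0,0],0],[[0,0.035,0],[0,0,0],0],[[0,0.035,0],[0,0,0],0],[[0,0,0],[0,0,0],0],[[0,0,0],[0,0,0],0]]}}

```text
time_s: 32.3
tcp_pos: [0.519, -0.0579, 0.4231]
eef_rot: [180.0, 0.1, 175.4]
contact_force: [0.3, -0.2, -0.0]
gripper_width: 0.0876
```

Run:
```python
from h import *
go(.5,-.2,.4)
im,c=snap('scene','scene7')
L=np.array([.5044,-.2286]);a=np.radians(-4.75);e=np.array([np.cos(a),np.sin(a)]);f=np.array([-e[1],e[0]])
for i in(-1,1):
  for j in (-1,1): print('post pred',((proj(c,np.r_[L+i*.135*e+j*.065*f,.0945])-[155,90])*3.5).round(0))
cv2.imwrite('pics/s7.png',cv2.resize(im[90:260,155:335,::-1],None,fx=3.5,fy=3.5,interpolation=cv2.INTER_CUBIC))
```

```text
32.3 [ 0.519  -0.0579  0.4231] [1.7998e+02 6.0000e-02 1.7541e+02] turn az 0.0 shift [ 0.0075 -0.1432  0.0231] w 0.0876
post pred [[317. 100.]]
post pred [[501. 102.]]
post pred [[259. 396.]]
post pred [[473. 401.]]
```

View pics/s7.png

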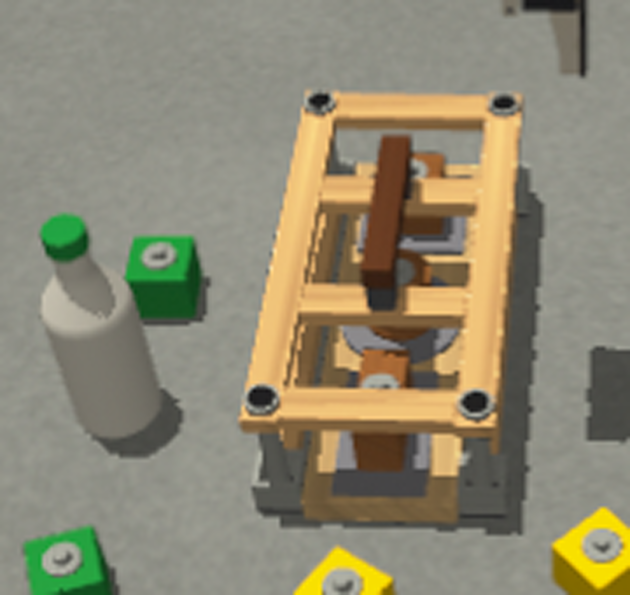

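The post tops are at (319,102), (503,103), (261,397) and (474,402), within about 3 crop px (under 1 image px) of the seated prediction. The feet are upright below, the bottle still stands, and the gripper is clear.

```bash
python3 -c "
from plant import r
print(r.close_job())"
```

```text
the job is handed in; nothing more can be done
None
```

I finished the job and handed it in at about 32 s of the 138 s allowed; closing reports no verdict.

**Feet:** I set the round foot on the mat, moved the square foot to the square pad and the oblong foot to the oblong pad, turned in line with it. The round foot then went from the mat to the round pad. The wrist view afterwards showed each foot upright on its own pad. The round and oblong feet were within about 1 px (roughly 1 mm) of the computed centres. The square foot's disc was about 4 px off, around 4 mm against the 15 mm allowed.

**Upper frame:** I lifted it by its handle and lowered it into the cups. It touched down at a tool height of 0.2834 m, where 0.2835 m was expected. In the last scene view all four post tops were within about 1 px of the seated position.

**Last view:** the feet were still in place below the frame, the glue bottle was standing, and the gripper was clear. I judged the bottle's position by eye and did not measure it. No check failed. The only disagreement was the corner-cup spacing, which I measured at 267 mm instead of 270 mm. The posts still entered the cups without side load.

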